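# Cover the clean dishes with the orange lids that fit them

### The job

The clean dishes are to be covered against dust before they go back on the shelf: put each of the four orange lids on the dish it fits, the small, medium and large round ones on the blue-rimmed bowls of the same size and the square one on the square container with its sides in line. Each lid should lie flat, centred on its rim, set down gently and let go. Leave the blue lid alone and let the dishes stay where they stand.

Things in the scene. Friction and masses are not known exactly. Their poses are not given: they have to be found in the camera images.
- lid_small: Small orange, stiff round lid lying knob up: flat disc 96 mm in diameter, 6 mm thick, flat underneath, with an upright cylindrical knob of the same colour in the middle (24 mm in diameter, from 6 to 36 mm above the underside; grip it from above). Origin: centre of the underside; z up out of the knob. About 0.09 kg.
- lid_medium: Medium orange, stiff round lid lying knob up: flat disc 120 mm in diameter, 6 mm thick, flat underneath, with an upright cylindrical knob of the same colour in the middle (24 mm in diameter, from 6 to 36 mm above the underside; grip it from above). Origin: centre of the underside; z up out of the knob. About 0.12 kg.
- lid_large: Large orange, stiff round lid lying knob up: flat disc 144 mm in diameter, 6 mm thick, flat underneath, with an upright cylindrical knob of the same colour in the middle (24 mm in diameter, from 6 to 36 mm above the underside; grip it from above). Origin: centre of the underside; z up out of the knob. About 0.16 kg.
- lid_square: Square orange stiff lid lying knob up: flat plate 104 x 104 mm, 6 mm thick, flat underneath, with an upright square knob of the same colour in the middle (24 x 24 mm, from 6 to 36 mm above the underside; grip it from above, across x or across y). Sides parallel to its x and y axes. Origin: centre of the underside; z up. About 0.11 kg.
- lid_blue: Blue, stiff round lid lying knob up: flat disc 120 mm in diameter, 6 mm thick, flat underneath, with an upright cylindrical knob of the same colour in the middle (24 mm in diameter, from 6 to 36 mm above the underside; grip it from above). Origin: centre of the underside; z up out of the knob. Belongs to another dish; it stays where it lies.
- bowl_small: Small white ceramic bowl with a blue rim, standing loose and empty on the table: 84 mm outer diameter at the rim, 50 mm high, wall 5 mm. Origin: centre of its underside; z up. Its lid (96 mm) rests flat on the rim, so the lid's underside is then 50 mm above the bowl's origin.
- bowl_medium: Medium white ceramic bowl with a blue rim, standing loose and empty on the table: 108 mm outer diameter at the rim, 55 mm high, wall 5 mm. Origin: centre of its underside; z up. Its lid (120 mm) rests flat on the rim, so the lid's underside is then 55 mm above the bowl's origin.
- bowl_large: Large white ceramic bowl with a blue rim, standing loose and empty on the table: 132 mm outer diameter at the rim, 60 mm high, wall 5 mm. Origin: centre of its underside; z up. Its lid (144 mm) rests flat on the rim, so the lid's underside is then 60 mm above the bowl's origin.
- container: Square pale green plastic food container, open, standing loose and empty on the table: 92 x 92 mm outside, 60 mm high, wall 4 mm, sides parallel to its x and y axes. Origin: centre of its underside; z up. The square lid rests flat on its rim, the lid's underside then 60 mm above the container's origin, sides parallel (any quarter turn is as good).
Not all that is in view belongs to the job. What is shaped like the lid_small but turquoise is not meant. Leave any pink look-alike of the lid_large alone.

How it is judged:
By the outcome, as a careful person would: the job done as asked, in the order asked, and still so for the second after the job is handed in, with the robot touching nothing.
It also fails if it takes over 106 s, if anything falls off the work surface, if the arm or the gripper's body presses on something with over 40 N, if the wrist force passes 120 N, or if a joint passes its speed limit or range.

### The arm

A 7-joint arm with a two-finger parallel gripper is mounted at the origin on the work surface. World frame = base frame: x ahead of the robot, y to its left, z up, the work surface at z = 0. Lengths are in m, angles in rad, forces in N, time in s.
With the tool pointing down it reaches from about 0.425 to 0.875 m from the base axis. Payload 4.7 kg.
Tool frame: the origin (TCP) lies midway between the tips of the shut fingers; the grasp point (between the pads) lies 19 mm behind it; z points along the fingers, y is the line along which they close (so a half turn about z gives the same grasp; the last joint's range is limited). The gripper opens to 85 mm and grips with 20 to 120 N. Pads are 22 mm wide; open, the fingers measure 114 mm over their backs; the gripper's body (76 mm by 85 mm) begins 54 mm behind the grasp point. The pads swing forward as they close: fully open they stand 13 mm farther back than shut.
Start: joints at [1.127, 0.321, -0.07, 1.45, 0.023, 1.371, -0.057], TCP at [0.287, -0.583, 0.231] pointing down, gripper open.
Joint ranges: [-2.86, 2.86], [-0.3, 2.09], [-1.38, 1.24], [0.06, 2.45], [-1.56, 4.7], [0.09, 2.05], [-2.69, 2.69]. Speed limits (rad/s): [2.57, 2.57, 3.14, 3.14, 3.14, 3.14, 3.14].

### API

Orientations are given as [roll, pitch, yaw] about the fixed x, y, z axes, in that order (R = Rz(yaw) Ry(pitch) Rx(roll)).
In Python, from rig import robot, imaging gives the robot as it stands. The module is installed in compiled form; this text tells all that it offers.
- The arm moves only by the shell command python3 -m crank 'ROWS' [OPENING] [FORCE]. ROWS is JSON, a list of rows, each a list of 2 entries, a list of its own where there are three numbers: the shift along the tool's x, y, z in mm, then the turn, a rotation vector about the tool's x, y, z in degrees. In form: [[[x, y, z], [ax, ay, az]], ...]. A call has 1 to 5 rows; each row shifts and turns the commanded pose from where the row before left it, along the tool's axes as they then stand; what a row does not reach is not made up. A row lasts 1/8 s, in which the tool goes at most 62.5 mm and 10.7 degrees, less where a joint would pass 70% of its speed; a pose out of reach is approached as far as the arm can. A call is refused whole if a number of a shift passes 62.5 or a number of a turn 10.7, either way. A call with a gripper value outside its range is refused whole. OPENING is the finger opening in mm, from 0 to 85.4, set as the call begins (- or left out, the last holds). The fingers move at their own pace and stop on an object; FORCE is the grip in N (left out, the last holds). Time passes only in rows, so rows that do not move let the fingers close. It gives the time, the measured TCP pose, the force, the opening and the grip force at its end, in the units of the state.
- robot.state(): the state, without advancing time (a new reading comes with each control period).
- imaging.read_camera(name): name is "side" or "top" or "wrist"; returns a dict with "frame" (384x512x3 uint8, blue, green, red), "fovy" (degrees; the focal length in pixels is half the picture's height over the tangent of half this angle, whatever the lens; pixels are square), "cx", "cy" (the principal point, pixels), "rvec" (rotation vector, rad) and "tvec" (3), from world to camera coordinates, as OpenCV has them; the wrist camera has in their place "T_tool_cam" (4x4, takes a point from camera to tool coordinates, whose origin is the TCP and whose axes are the flange's). Camera axes: x right, y down, z forward; pixel columns grow to the right and rows downward; lengths in m; the calibration is good to about 2 mm. A picture is of the moment at which its call begins: read the wrist's pose just before it. There is no depth.
- robot.job_done(): hands the job in; it is judged then, once.
The state is a dict: "time": time; "joint_positions": joint angles; "qd": joint speeds; "joint_efforts": joint torques, N m; "tool_pos": TCP position; "orientation": TCP orientation; "ft_force": force on the tool from outside, world axes, zero at the start; "ft_torque": the same for the moment, N m; "width": finger opening in m; "gripper_force": force on a finger pad.
Only numpy, scipy, OpenCV 4.12 (cv2) and the standard library are available. Lean on these libraries where they do the work, as an engineer would, in place of code of your own. Each camera call takes 0.05 s, during which the arm holds its last target. There are 200 camera calls.

## Working session

There is one attempt and no reset: what is moved stays moved. The work goes in short steps, Python scripts to look and compute and a shell command to move; the robot and the scene stay as the last step left them, time stands still between calls to the robot, and variables do not carry over. Pictures are saved under pics/ and viewed, at most 14 in all, crops included, and the job is handed in when it is done.

```bash
mkdir -p pics; python3 - <<'E'
from rig import robot, imaging
import cv2
print(robot.state())
for n in("top","side","wrist"):
    r=imaging.read_camera(n); cv2.imwrite(f"pics/{n}0.png",r["frame"]); print(n,{k:v for k,v in r.items() if k!="frame"})
E
```

```text
{'time': 0.0, 'joint_positions': array([ 1.12711602,  0.32181074, -0.07004366,  1.45166415,  0.02260751,
        1.37077449, -0.05688319]), 'qd': array([ 6.32046786e-05, -1.85227397e-05,  2.74795220e-04, -8.79141772e-04,
       -8.34090384e-04, -4.67125364e-05,  1.60603243e-03]), 'joint_efforts': array([-4.09924914e-04, -4.93586576e+01, -3.82657237e-01, -3.14327896e+01,
        1.28544972e-02,  1.15451688e-02, -3.33540470e-05]), 'tool_pos': array([ 0.28697217, -0.58263715,  0.23023658]), 'orientation': array([-3.13972565e+00,  1.17136753e-04,  4.57790076e-01]), 'ft_force': array([ 0.3806116 ,  0.02119047, -0.15451036]), 'ft_torque': array([-0.01848169,  0.08022117, -0.00070651]), 'gripper_force': 0.0, 'width': 0.08523486215135832}
top {'fovy': 57.174285095449534, 'cx': 251.79425636150478, 'cy': 195.7351421353728, 'rvec': array([ 2.12320645, -2.14138788,  0.16706422]), 'tvec': array([0.01199265, 0.41124475, 0.94170347])}
side {'fovy': 45.51739133045154, 'cx': 256.6711743639936, 'cy': 190.67904747088278, 'rvec': array([ 0.97993332, -2.28219955,  1.22706141]), 'tvec': array([0.27206957, 0.21722542, 1.24381696])}
wrist {'fovy': 61.40568788958522, 'cx': 254.81536051466554, 'cy': 190.49447090714003, 'T_tool_cam': array([[ 5.67918704e-04, -9.50805682e-01, -3.09787398e-01,
         8.07021868e-02],
       [ 9.99999809e-01,  6.16075069e-04, -5.76171974e-05,
        -1.22782479e-03],
       [ 2.45635051e-04, -3.09787306e-01,  9.50805850e-01,
        -1.43633049e-01],
       [ 0.00000000e+00,  0.00000000e+00,  0.00000000e+00,
         1.00000000e+00]])}
```

View pics/top0.png

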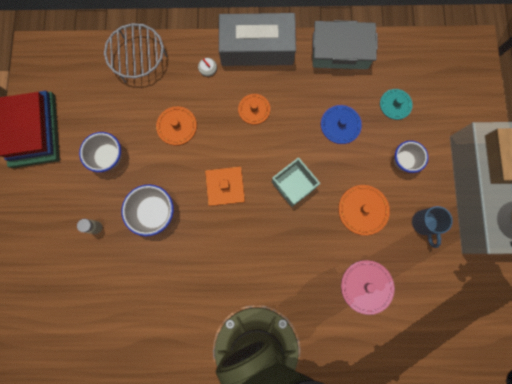

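View pics/side0.png

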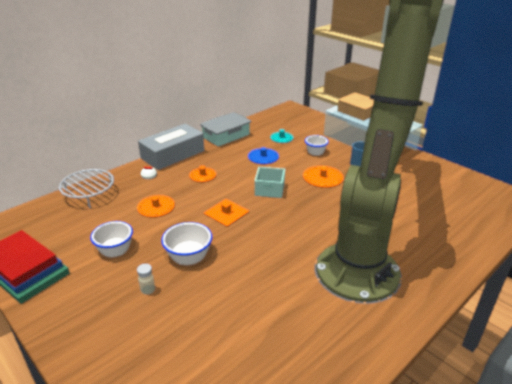

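Top view: the orange lids are small (254,109), medium (176,126), large (364,210) and square (225,186). The bowls are small (411,157), medium (101,152) and large (148,211), and the container is at (296,183). Leave alone turquoise (397,104), pink (368,288) and blue (341,124). Next I measure them.

```bash
cat > h.py <<'E'
from rig import robot, imaging
import cv2, numpy as np
from scipy.optimize import least_squares
from scipy.spatial.transform import Rotation as Ro
np.set_printoptions(precision=4,suppress=True)
def cam(n):
    s=robot.state(); r=imaging.read_camera(n); f=r["frame"]
    if n=="wrist":
        T=np.eye(4);T[:3,:3]=Ro.from_euler("xyz",s["orientation"]).as_matrix();T[:3,3]=s["tool_pos"]
        T=T@r["T_tool_cam"]; R,c=T[:3,:3],T[:3,3]
    else:
        A=cv2.Rodrigues(r["rvec"])[0]; R=A.T; c=-R@r["tvec"]
    F=f.shape[0]/2/np.tan(np.radians(r["fovy"]/2))
    def ray(px,z):
        px=np.asarray(px,float).reshape(-1,2)
        d=np.c_[(px[:,0]-r["cx"])/F,(px[:,1]-r["cy"])/F,np.ones(len(px))]@R.T
        return (c+d*((z-c[2])/d[:,2])[:,None])[:,:2]
    def proj(p):
        q=R.T@(np.asarray(p)-c); return q[:2]/q[2]*F+[r["cx"],r["cy"]]
    return f,ray,proj
COL={"orange":((4,140,80),(16,255,255)),"blue":((110,90,50),(128,255,255)),"green":((60,15,60),(95,140,255)),
     "orange2":((4,140,80),(16,255,255))}
def blobs(f,col,amin=60):
    m=cv2.inRange(cv2.cvtColor(f,cv2.COLOR_BGR2HSV),*COL[col])
    return [c for c in cv2.findContours(m,cv2.RETR_EXTERNAL,cv2.CHAIN_APPROX_NONE)[0] if cv2.contourArea(c)>amin]
def circ(p):
    g=lambda v:np.hypot(*(p-v[:2]).T)-v[2]
    return least_squares(g,[*p.mean(0),.06],loss="soft_l1",f_scale=.002).x
def square(p):
    (c,s,a)=cv2.minAreaRect((p*1000).astype(np.float32)); return np.array(c)/1000,s,a
E
python3 - <<'E'
from h import *
f,ray,proj=cam("top")
for col,z in(("orange",.006),("blue",.055),("green",.06)):
    for c in blobs(f,col):
        m=c.reshape(-1,2).mean(0)
        p=ray(c,z); print(col,m.round(),cv2.contourArea(c),"circ",circ(p),"sq",*square(p))
E
```

```text
orange [343. 380.] 207.5 circ [ 0.2846 -0.2324  0.362 ] sq [-0.0725 -0.2185] (140.946533203125, 19.538387298583984) 89.71263122558594
orange [122.  54.] 78.0 circ [0.7182 1.6332 1.24  ] sq [0.8586 0.4016] (124.4940414428711, 10.077077865600586) 5.6647796630859375
orange [115.  52.] 73.5 circ [ 0.9362 -0.2218  0.6514] sq [0.8666 0.4254] (114.16677856445312, 10.099247932434082) 5.775968551635742
orange [152.  48.] 65.5 circ [  39.6409 -399.0015  401.1904] sq [0.8775 0.3114] (110.91563415527344, 9.547036170959473) 5.739274978637695
orange [145.  50.] 91.0 circ [  2.9535 -20.4777  20.9155] sq [0.8744 0.334 ] (137.91943359375, 9.95201301574707) 5.721376895904541
orange [137.  51.] 93.5 circ [0.6833 2.3896 2.0418] sq [0.8698 0.3566] (147.46408081054688, 9.76656723022461) 5.2662153244018555
orange [130.  51.] 98.5 circ [ 1.3453 -4.3506  4.7541] sq [0.8698 0.3795] (147.87179565429688, 9.916706085205078) 5.602170944213867
orange [270. 200.] 151215.5 circ [0.4148 0.0482 0.638 ] sq [ 0.436  -0.0057] (1046.62841796875, 1504.2825927734375) 0.2636624574661255
blue [158. 215.] 65.0 circ [0.3728 0.2
[... 183 characters left out ...]
4, 111.78345489501953) 87.7166748046875
blue [ 39. 133.] 212.0 circ [0.6195 0.6712 0.1021] sq [0.5994 0.6   ] (109.88389587402344, 217.34783935546875) 67.63355255126953
green [295. 182.] 1114.5 circ [ 0.4453 -0.1097  0.0514] sq [ 0.4453 -0.1093] (92.20719146728516, 97.55455017089844) 37.47165298461914
green [ 43. 140.] 239.5 circ [0.6022 0.6535 0.1027] sq [0.602  0.6269] (197.69708251953125, 131.38502502441406) 8.511443138122559
green [396. 104.] 744.5 circ [ 0.665  -0.3976  0.0444] sq [ 0.6651 -0.3976] (89.32239532470703, 88.35736846923828) 40.941551208496094
green [341.  64.] 242.0 circ [ 1.0562 -0.262   0.2735] sq [ 0.7891 -0.253 ] (160.2573699951172, 23.257661819458008) 86.46087646484375
```

```bash
python3 - <<'E'
import cv2
f=cv2.imread("pics/top0.png")[70:250,70:450]
cv2.imwrite("pics/crop.png",cv2.resize(f,None,fx=2.1,fy=2.1,interpolation=cv2.INTER_CUBIC))
E
```

```text
(no output)
```

View pics/crop.png

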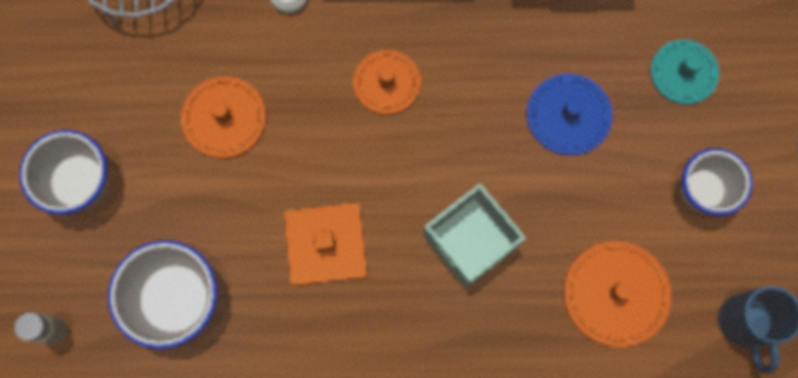

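The crop confirms it. There are four orange lids: round at crop (387,81), (223,117) and (618,293), and square at (325,243). Blue (570,113) and turquoise (685,71) stay put. The bowl rims and the container can be told apart. I'll tighten the masks.

```bash
sed -i 's/^COL=.*/COL={"orange":((4,205,120),(16,255,255)),"blue":((108,60,40),(130,255,255)),"green":((60,15,60),(95,140,255)),/' h.py
cat > top.py <<'E'
from h import *
f,ray,proj=cam("top")
hsv=cv2.cvtColor(f,cv2.COLOR_BGR2HSV)
for c in blobs(f,"orange",300):
    m=c.reshape(-1,2).mean(0).round()
    if m[1]<70 or m[1]>260: continue
    p=ray(c,.006); print("orange",m,cv2.contourArea(c),"circ",circ(p),"sq",*square(p))
m=cv2.inRange(hsv,*COL["blue"])
for n,x,y,r,h,R in(("bs",411,157,22,.05,.042),("bm",101,152,26,.055,.054),("bl",148,211,31,.06,.066)):
    w=np.zeros_like(m);cv2.circle(w,(x,y),r,255,-1)
    q=np.argwhere(m&w)[:,::-1]; hu=cv2.convexHull(q.astype(np.int32))
    p=ray(q,h); v=circ(p); v2=circ(ray(hu,h)); print(n,len(q),"pix",v,"hull",v2,"want",R)
for c in blobs(f,"green",500):
    p=ray(c,.06); print("green",c.reshape(-1,2).mean(0).round(),*square(p))
E
python3 top.py
```

```text
bs 159 pix [ 0.5157 -0.433   0.0435] hull [ 0.515  -0.4318  0.0454] want 0.042
bm 208 pix [0.5369 0.43   0.0555] hull [0.5361 0.4292 0.0575] want 0.054
bl 276 pix [0.3722 0.2901 0.0673] hull [0.3719 0.2893 0.0694] want 0.066
green [295. 182.] [ 0.4452 -0.1093] (92.30828857421875, 97.51575469970703) 37.7765007019043
green [396. 104.] [ 0.6651 -0.3976] (89.32239532470703, 88.35736846923828) 40.941551208496094
```

```bash
python3 - <<'E'
import cv2
f=cv2.imread("pics/top0.png");h=cv2.cvtColor(f,cv2.COLOR_BGR2HSV)
for x,y in((168,130),(215,195),(380,220),(280,140),(300,120),(100,230)): print(h[y,x])
E
sed -i 's/"orange":((4,205,120)/"orange":((4,170,165)/' h.py; python3 top.py
```

```text
[ 11 197 203]
[ 12 190 205]
[ 11 195 205]
[ 13 147 135]
[ 12 147 134]
[18 75 75]
orange [364. 210.] 1944.0 circ [ 0.3745 -0.3072  0.0704] sq [ 0.3744 -0.3077] (141.7112274169922, 139.3455047607422) 89.45626068115234
orange [224. 186.] 1205.5 circ [0.4469 0.087  0.0565] sq [0.4468 0.0864] (102.96332550048828, 105.04368591308594) 6.32897424697876
orange [176. 125.] 1161.0 circ [0.6299 0.2315 0.0582] sq [0.6302 0.2324] (117.80509948730469, 115.43338775634766) 1.0608989000320435
orange [254. 108.] 720.0 circ [0.6793 0.0008 0.0463] sq [0.6789 0.0001] (95.13904571533203, 91.06419372558594) 89.3658676147461
bs 160 pix [ 0.5157 -0.433   0.0434] hull [ 0.515  -0.4319  0.0454] want 0.042
bm 209 pix [0.5369 0.43   0.0555] hull [0.5361 0.4292 0.0575] want 0.054
bl 276 pix [0.3722 0.2901 0.0673] hull [0.3718 0.2893 0.0694] want 0.066
green [295. 182.] [ 0.4452 -0.1093] (92.3809814453125, 97.50616455078125) 37.63388442993164
green [396. 104.] [ 0.6651 -0.3976] (89.32239532470703, 88.35736846923828) 40.941551208496094
```

```bash
python3 -m crank '[[[15,-57,0],[0,0,5.2]],[[20,-55,0],[0,0,5.2]],[[24,-53,0],[0,0,5.3]],[[28,-50,0],[0,0,5.3]],[[31,-48,0],[0,0,5.2]]]' 50 40
```

```text
time: 0.92
tool_pos: [0.328, -0.3027, 0.2316]
orientation: [3.14, -0.0, -0.004]
ft_force: [0.6, -0.1, 0.0]
width: 0.0498
gripper_force: 0.0
```

```bash
python3 -m crank '[[[44,-38,0],[0,0,0]],[[44,-38,0],[0,0,0]],[[44,-38,0],[0,0,0]],[[44,-38,0],[0,0,0]],[[44,-38,10],[0,0,0]]]'; python3 -m crank '[[[44,-38,20],[0,0,0]],[[44,-38,20],[0,0,0]],[[43,-37,25],[0,0,0]],[[0,0,0],[0,0,0]]]'
cat > w.py <<'E'
# usage: w.py name kind z expectedx expectedy : measure a disc/rim/square in the wrist view near expected point
from h import *
import sys
kind,z,x,y=sys.argv[1],*map(float,sys.argv[2:5])
s=robot.state(); f,ray,proj=cam("wrist")
if len(sys.argv)>5: cv2.imwrite(sys.argv[5],f)
print("tcp",s["tool_pos"],"rpy",s["orientation"],"t",s["time"],"proj",proj([x,y,z]).round())
hsv=cv2.cvtColor(f,cv2.COLOR_BGR2HSV)
m=cv2.inRange(hsv,*COL[{"lid":"orange","lidsq":"orange","bowl":"blue","box":"green"}[kind]])
q=np.argwhere(m)[:,::-1]; p=ray(q,z); k=np.hypot(*(p-[x,y]).T)<.09
mm=np.zeros_like(m); mm[q[k][:,1],q[k][:,0]]=255
cs,_=cv2.findContours(mm,cv2.RETR_EXTERNAL,cv2.CHAIN_APPROX_NONE); c=max(cs,key=lambda c:cv2.arcLength(c,0))
e=c.reshape(-1,2); e=e[(e[:,0]>3)&(e[:,0]<508)&(e[:,1]>3)&(e[:,1]<380)]
P=ray(e,z); print("n",len(e),"circ",circ(P),"sq",*square(P))
E
python3 w.py lid .006 .679 .0005 pics/w1.png
```

```text
time: 1.55
tool_pos: [0.5497, -0.1133, 0.2222]
orientation: [3.14, -0.002, -0.0]
ft_force: [0.1, -1.8, 0.8]
width: 0.0499
gripper_force: 0.0
time: 2.05
tool_pos: [0.6785, 0.0046, 0.1513]
orientation: [-3.137, 0.007, 0.007]
ft_force: [-0.7, 0.0, 0.2]
width: 0.0502
gripper_force: 0.0
tcp [0.6785 0.0046 0.1513] rpy [-3.1367  0.0066  0.0073] t 2.05 proj [262. 175.]
n 536 circ [0.6893 0.0002 0.0394] sq [0.6883 0.0032] (78.65445709228516, 94.55445861816406) 9.779443740844727
```

View pics/w1.png

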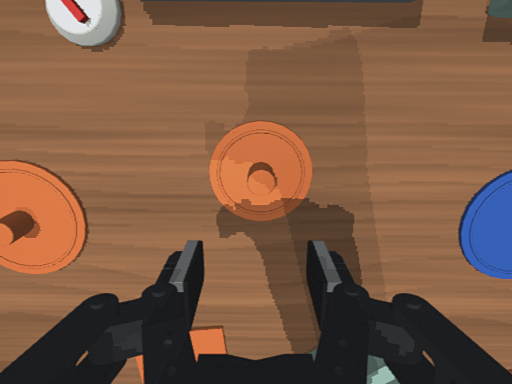

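The wrist view shows the small lid's disc at about (261,171), between the fingers. The gripper's shadow cuts its lower edge at about row 205, so I'll fix the mask.

```bash
python3 - <<'E'
import cv2
f=cv2.imread("pics/w1.png");h=cv2.cvtColor(f,cv2.COLOR_BGR2HSV)
for x,y in((240,150),(260,212),(225,170),(270,205),(350,100),(320,150),(240,215),(400,200),(330,205),(150,150),(250,300)): print((x,y),f[y,x],h[y,x])
E
```

```text
(240, 150) [ 67 114 207] [ 10 172 207]
(260, 212) [ 46  78 140] [ 10 171 140]
(225, 170) [ 76 129 222] [ 11 168 222]
(270, 205) [ 52  87 155] [ 10 169 155]
(350, 100) [ 65  92 129] [ 13 127 129]
(320, 150) [ 66  93 131] [ 12 127 131]
(240, 215) [ 53  89 160] [ 10 171 160]
(400, 200) [ 71 101 140] [ 13 126 140]
(330, 205) [43 60 82] [ 13 121  82]
(150, 150) [ 79 112 156] [ 13 126 156]
(250, 300) [ 85 121 171] [ 13 128 171]
```

Saturation separates them (about 170 against 127).

```bash
sed -i 's/"orange":((4,170,165)/"orange":((4,150,60)/' h.py; python3 w.py lid .006 .679 .0005
```

```text
tcp [0.6784 0.0015 0.1534] rpy [-3.1396  0.0045  0.0044] t 2.1 proj [258. 174.]
n 286 circ [0.6805 0.0019 0.0475] sq [0.6805 0.0021] (95.20234680175781, 95.59025573730469) 29.000051498413086
```

```bash
python3 -m crank '[[[1,0,50],[0,0,0]],[[1,0,50],[0,0,0]],[[0,0,30],[0,0,0]],[[0,0,8],[0,0,0]],[[0,0,0],[0,0,0]]]'; python3 -c "
from h import *;s=robot.state();print(s['tool_pos'],s['orientation'],s['joint_positions'])"
```

```text
time: 2.78
tool_pos: [0.6814, -0.0024, 0.0199]
orientation: [3.141, -0.002, -0.001]
ft_force: [0.8, 1.4, 0.5]
width: 0.0499
gripper_force: 0.0
[ 0.6814 -0.0024  0.0199] [ 3.1407 -0.0019 -0.0009] [ 0.3516  0.6112 -0.5258  1.5591  0.3376  1.0609 -1.833 ]
```

```bash
python3 -m crank '[[[0,-3,8],[0,0,0]],[[0,0,0],[0,0,0]]]'; python3 -m crank '[[[0,0,0],[0,0,0]],[[0,0,0],[0,0,0]],[[0,0,0],[0,0,0]]]' 0 40
```

```text
time: 3.02
tool_pos: [0.681, 0.0022, 0.011]
orientation: [3.142, -0.001, 0.001]
ft_force: [0.6, 0.8, -0.8]
width: 0.0498
gripper_force: 0.0
time: 3.4
tool_pos: [0.6813, 0.0018, 0.0109]
orientation: [3.142, -0.001, 0.001]
ft_force: [-0.8, 0.5, 2.9]
width: 0.0226
gripper_force: 39.4
```

```bash
python3 -m crank '[[[0,0,-30],[0,0,0]],[[0,0,-60],[0,0,0]],[[-10,20,-55],[0,0,0]],[[-30,46,-15],[0,0,0]],[[-32,48,0],[0,0,0]]]';python3 -m crank '[[[-32,48,0],[0,0,0]],[[-32,48,0],[0,0,0]],[[-32,48,0],[0,0,0]],[[-32,48,0],[0,0,0]],[[-32,48,0],[0,0,0]]]';python3 -m crank '[[[-30,40,0],[0,0,0]],[[-20,25,0],[0,0,0]],[[0,0,0],[0,0,0]],[[0,0,0],[0,0,0]]]'; python3 w.py bowl .05 .5155 -.4325 pics/w2.png
```

```text
time: 4.03
tool_pos: [0.6093, -0.1129, 0.1723]
orientation: [3.141, -0.004, 0.002]
ft_force: [0.5, -1.7, -0.7]
width: 0.0225
gripper_force: 39.3
time: 4.65
tool_pos: [0.4476, -0.3536, 0.1702]
orientation: [3.141, 0.0, 0.001]
ft_force: [0.5, -0.1, -0.7]
width: 0.0228
gripper_force: 39.3
time: 5.15
tool_pos: [0.3998, -0.4162, 0.1701]
orientation: [-3.141, -0.0, 0.002]
ft_force: [0.9, 0.4, 0.7]
width: 0.0228
gripper_force: 39.3
tcp [ 0.3998 -0.4162  0.1701] rpy [-3.1405 -0.0003  0.0016] t 5.15 proj [280.  35.]
n 447 circ [ 0.5173 -0.4329  0.0432] sq [ 0.504  -0.4328] (63.048988342285156, 90.45948791503906) 0.10836014151573181
```

View pics/w2.png

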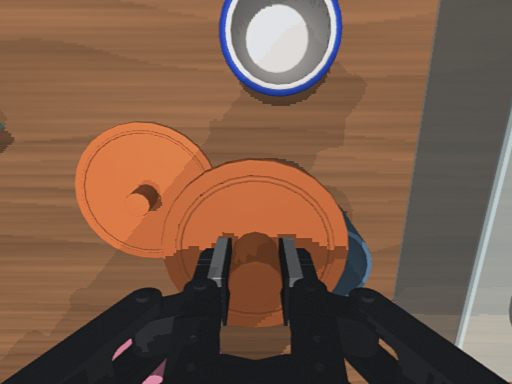

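The view shows the held lid level in the fingers at (255,245). The small bowl's rim is at (280,30), at the top of the image. I'll set the lid down there.

```bash
python3 -m crank '[[[40,6,0],[0,0,0]],[[50,7,10],[0,0,0]],[[27,4,40],[0,0,0]],[[0,0,30],[0,0,0]],[[0,0,15],[0,0,0]]]';python3 -m crank '[[[0,0,5],[0,0,0]],[[0,0,0],[0,0,0]],[[0,0,0],[0,0,0]]]'
```

```text
time: 5.82
tool_pos: [0.5165, -0.4317, 0.0729]
orientation: [-3.139, 0.002, 0.004]
ft_force: [-0.8, -0.1, -0.3]
width: 0.0227
gripper_force: 39.4
time: 6.2
tool_pos: [0.5166, -0.435, 0.0721]
orientation: [3.14, -0.002, 0.0]
ft_force: [0.6, 0.7, 0.1]
width: 0.0228
gripper_force: 39.4
```

```bash
python3 -m crank '[[[0,-2,5],[0,0,0]],[[0,0,3],[0,0,0]],[[0,0,0],[0,0,0]],[[0,0,0],[0,0,0]]]';python3 -m crank '[[[0,0,2],[0,0,0]],[[0,0,1],[0,0,0]],[[0,0,0],[0,0,0]],[[0,0,0],[0,0,0]]]'
```

```text
time: 6.7
tool_pos: [0.5161, -0.4323, 0.0623]
orientation: [3.142, 0.0, 0.001]
ft_force: [0.5, -0.6, -0.8]
width: 0.0227
gripper_force: 39.2
time: 7.2
tool_pos: [0.5163, -0.4326, 0.0615]
orientation: [3.141, -0.001, 0.0]
ft_force: [-3.9, 1.8, 7.9]
width: 0.0227
gripper_force: 40.2
```

Contact at 8 N. Release and rise.

```bash
python3 -m crank '[[[0,0,0],[0,0,0]],[[0,0,0],[0,0,0]],[[0,0,0],[0,0,0]],[[0,0,-15],[0,0,0]],[[0,0,-40],[0,0,0]]]' 50;python3 -m crank '[[[0,0,-50],[0,0,0]],[[0,-10,-15],[0,0,0]],[[0,0,0],[0,0,0]],[[0,0,0],[0,0,0]]]'; python3 w.py lid .056 .5165 -.4328 pics/w3.png
```

```text
time: 7.82
tool_pos: [0.5147, -0.4314, 0.1133]
orientation: [-3.139, 0.003, 0.001]
ft_force: [0.8, 0.0, 0.4]
width: 0.0498
gripper_force: 0.0
time: 8.32
tool_pos: [0.5152, -0.4219, 0.1778]
orientation: [-3.14, 0.002, 0.001]
ft_force: [-0.4, -0.2, 0.2]
width: 0.05
gripper_force: 0.0
tcp [ 0.5152 -0.4219  0.1778] rpy [-3.1404  0.0021  0.0007] t 8.325 proj [270. 182.]
n 309 circ [ 0.5155 -0.4308  0.0475] sq [ 0.5154 -0.4309] (94.57423400878906, 95.44737243652344) 0.0819205790758133
```

View pics/w3.png

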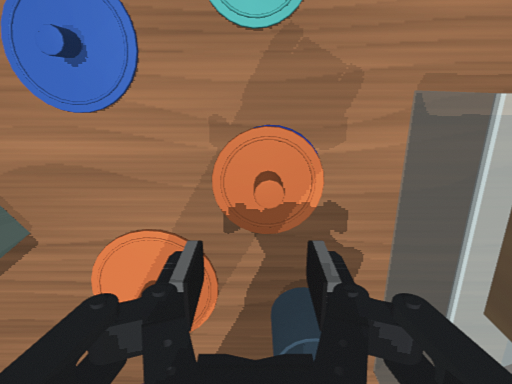

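The small lid lies on its bowl at (268,180). A sliver of blue rim shows at upper right (about 300,133), so I'll measure the offset.

```bash
python3 - <<'E'
from h import *
f,ray,proj=cam("wrist")
h=cv2.cvtColor(f,cv2.COLOR_BGR2HSV); m=cv2.inRange(h,*COL["blue"]); m[:115]=0;m[180:]=0;m[:,:250]=0;m[:,340:]=0
q=np.argwhere(m)[:,::-1]; p=ray(q,.047); d=p-[.5155,-.4315]
print(len(q),q.min(0),q.max(0)); 
for z in(.05,.045,.04):
    d=ray(q,z)-[.5155,-.4315]; print(z,np.hypot(*d.T).min(),np.hypot(*d.T).max(),np.degrees(np.arctan2(d[:,1],d[:,0])).mean())
v=ray(q[np.hypot(*d.T).argmax()],.05);print(v)
c=imaging.read_camera("top")["frame"][110:200,360:460]; cv2.imwrite("pics/t1.png",cv2.resize(c,None,fx=5,fy=5,interpolation=cv2.INTER_CUBIC))
E
```

```text
79 [257 125] [315 150]
0.05 0.047418458180551945 0.048791220992040085 -20.972593770550578
0.045 0.04694221867587084 0.048642510260832675 -21.795643243416414
0.04 0.046474236320211866 0.04880890293025937 -22.627198370692753
[[ 0.5434 -0.471 ]]
```

View pics/t1.png

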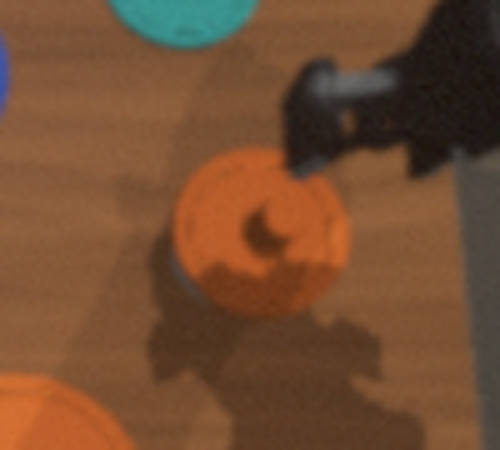

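```bash
python3 -m crank '[[[-40,0,0],[0,0,0]],[[-40,10,0],[0,0,0]],[[0,0,0],[0,0,0]],[[0,0,0],[0,0,0]]]'; python3 w.py lid .056 .5165 -.4328 pics/w4.png; python3 -c "
import cv2;f=cv2.imread('pics/w4.png')[:200,150:400];cv2.imwrite('pics/w4c.png',cv2.resize(f,None,fx=3,fy=3))"
```

```text
time: 8.98
tool_pos: [0.4362, -0.4321, 0.1788]
orientation: [-3.141, -0.0, 0.0]
ft_force: [0.8, 1.0, -0.4]
width: 0.0499
gripper_force: 0.0
tcp [ 0.4362 -0.4321  0.1788] rpy [-3.1408 -0.      0.0003] t 8.975 proj [258.  85.]
n 354 circ [ 0.5156 -0.4308  0.0476] sq [ 0.5158 -0.4308] (95.14045715332031, 95.36083984375) 0.03788776323199272
```

View pics/w4c.png

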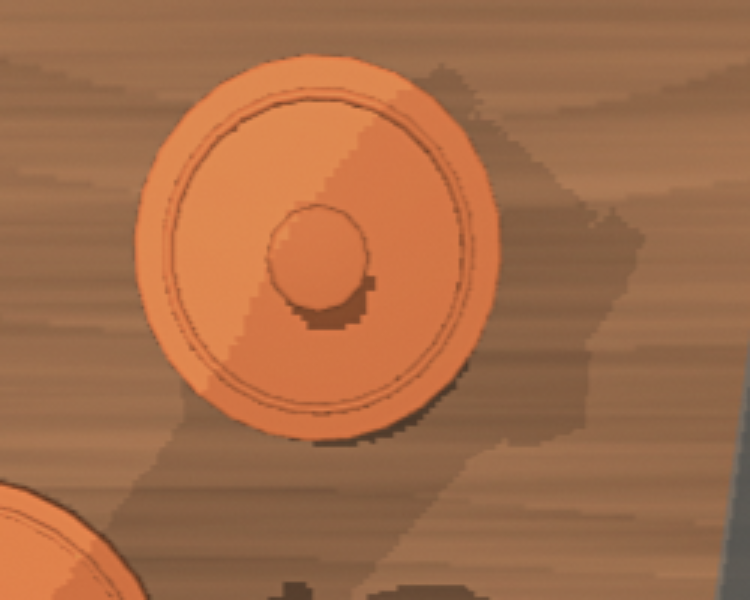

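Seen from overhead (crop centre 318,248) no rim peeks out, so the offset is under 6 mm. I'll estimate it by fitting the blue arc in w3 and looking once more from a second, lower pose.

```bash
python3 -m crank '[[[50,0,15],[0,0,0]],[[50,0,15],[0,0,0]],[[0,0,10],[0,0,0]],[[0,0,0],[0,0,0]],[[0,0,0],[0,0,0]]]' 85; cat > arc.py <<'E'
# fit rim centre with fixed radius to outer edge of visible blue arc: arc.py x y z_rim R lidz Rlid [png]
from h import *
import sys
x,y,z,R,RL=map(float,sys.argv[1:6])
f,ray,proj=cam("wrist")
if len(sys.argv)>6: cv2.imwrite(sys.argv[6],f)
hsv=cv2.cvtColor(f,cv2.COLOR_BGR2HSV)
o=np.argwhere(cv2.inRange(hsv,*COL["orange"]))[:,::-1]; o=o[np.hypot(*(ray(o,z+.006)-[x,y]).T)<RL+.012]
mk=np.zeros(f.shape[:2],np.uint8); mk[o[:,1],o[:,0]]=255
c=max(cv2.findContours(mk,0,1)[0],key=cv2.contourArea); lc=circ(ray(c,z+.006)); print("lid",lc)
q=np.argwhere(cv2.inRange(hsv,*COL["blue"]))[:,::-1]; p=ray(q,z); r=np.hypot(*(p-lc[:2]).T)
k=(r<RL+.012)&(r>RL-.012); p=p[k]; r=r[k]; a=np.degrees(np.arctan2(*(p-lc[:2]).T[::-1]))
print("blue px",k.sum())
E2=[]
for t in range(-180,180,4):
    s=(a>=t)&(a<t+4)
    if s.sum(): E2.append(p[s][r[s].argmax()]); print((t+2,round(r[s].max()*1000,1)),end=" ")
if len(E2)>4:
    E2=np.array(E2); v=least_squares(lambda v:np.hypot(*(E2-v).T)-R,lc[:2],loss="soft_l1",f_scale=.001).x; print("\nrim",v,"off mm",(v-lc[:2])*1000)
E
python3 arc.py .5156 -.4308 .05 .0425 .048 pics/w5.png
```

```text
time: 9.65
tool_pos: [0.5353, -0.433, 0.1399]
orientation: [3.141, 0.0, -0.0]
ft_force: [-0.2, -1.0, 0.2]
width: 0.085
gripper_force: 0.0
lid [ 0.5156 -0.4309  0.0476]
blue px 203
(-62, np.float64(48.8)) (-58, np.float64(49.1)) (-54, np.float64(49.1)) (-50, np.float64(49.2)) (-46, np.float64(49.2)) (-42, np.float64(49.3)) (-38, np.float64(49.5)) (-34, np.float64(49.6)) (-30, np.float64(49.4)) (-26, np.float64(49.2)) (-22, np.float64(49.4)) (-18, np.float64(49.3)) (-14, np.float64(49.2)) (-10, np.float64(49.0)) (-6, np.float64(48.5)) (-2, np.float64(48.8)) (2, np.float64(48.9)) (6, np.float64(48.4)) (10, np.float64(48.3)) (14, np.float64(48.1)) (18, np.float64(47.7)) 
rim [ 0.5219 -0.4341] off mm [ 6.3402 -3.2867]
```

View pics/w5.png

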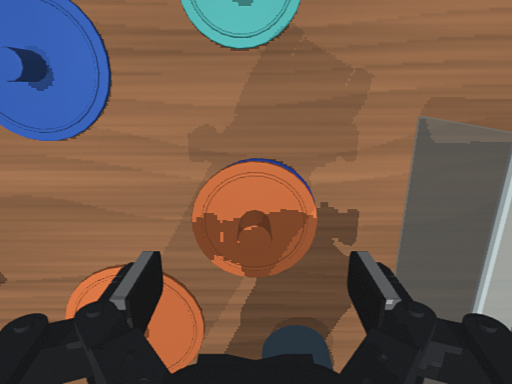

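The blue rim shows along the far, right edge, (260,160) to (308,190). The lid sits about 4–5 mm short in x and 2.5 mm off in y, so I'll regrip and shift it.

```bash
python3 -m crank '[[[-20,-2,5],[0,0,0]],[[0,0,40],[0,0,0]],[[0,0,22],[0,0,0]],[[0,0,8],[0,0,0]],[[0,0,0],[0,0,0]]]' 50;python3 -m crank '[[[0,0,3],[0,0,0]],[[0,0,0],[0,0,0]],[[0,0,0],[0,0,0]]]'; python3 -m crank '[[[0,0,0],[0,0,0]],[[0,0,0],[0,0,0]],[[0,0,0],[0,0,0]]]' 0 40
```

```text
time: 10.32
tool_pos: [0.5162, -0.4303, 0.0645]
orientation: [-3.142, -0.0, 0.001]
ft_force: [0.2, -0.4, 0.0]
width: 0.0502
gripper_force: 0.0
time: 10.7
tool_pos: [0.5164, -0.4305, 0.0619]
orientation: [3.141, -0.001, 0.001]
ft_force: [0.1, 0.4, 0.3]
width: 0.0499
gripper_force: 0.0
time: 11.08
tool_pos: [0.5162, -0.4304, 0.0617]
orientation: [3.141, -0.0, 0.001]
ft_force: [0.3, 0.7, 1.7]
width: 0.0226
gripper_force: 39.1
```

```bash
python3 -m crank '[[[0,0,-8],[0,0,0]],[[4.5,2.5,0],[0,0,0]],[[0,0,0],[0,0,0]],[[0,0,4],[0,0,0]],[[0,0,2],[0,0,0]]]';python3 -m crank '[[[0,0,1],[0,0,0]],[[0,0,0.7],[0,0,0]],[[0,0,0],[0,0,0]],[[0,0,0],[0,0,0]]]'
```

```text
time: 11.7
tool_pos: [0.5201, -0.4325, 0.0625]
orientation: [-3.141, 0.001, 0.001]
ft_force: [-0.7, -0.3, -1.2]
width: 0.0225
gripper_force: 39.2
time: 12.2
tool_pos: [0.5207, -0.4329, 0.0618]
orientation: [3.141, -0.0, 0.001]
ft_force: [0.0, 0.5, 0.1]
width: 0.0225
gripper_force: 39.2
```

```bash
python3 -m crank '[[[0,0,0.7],[0,0,0]],[[0,0,0],[0,0,0]],[[0,0,0],[0,0,0]]]'; python3 -m crank '[[[0,0,0],[0,0,0]],[[0,0,0],[0,0,0]],[[0,0,0],[0,0,0]],[[0,0,-15],[0,0,0]],[[0,0,-30],[0,0,0]]]' 50;python3 -m crank '[[[15,0,-30],[0,0,0]],[[0,0,0],[0,0,0]],[[0,0,0],[0,0,0]]]' 85;python3 arc.py .5201 -.4335 .05 .0425 .048
```

```text
time: 12.58
tool_pos: [0.5207, -0.4329, 0.0617]
orientation: [3.141, -0.0, 0.001]
ft_force: [-1.3, 1.4, 4.8]
width: 0.0231
gripper_force: 39.6
time: 13.2
tool_pos: [0.5199, -0.4323, 0.1058]
orientation: [-3.14, 0.002, 0.001]
ft_force: [-0.2, -0.0, 0.9]
width: 0.0498
gripper_force: 0.0
time: 13.58
tool_pos: [0.5351, -0.4327, 0.1358]
orientation: [3.141, 0.001, 0.001]
ft_force: [-0.4, 0.1, -0.3]
width: 0.0851
gripper_force: 0.0
lid [ 0.5203 -0.4313  0.0477]
blue px 0
```

No blue is visible now, so the small lid is seated. Next I view the medium and large bowls with an empty gripper, before taking the medium lid.

```bash
python3 -m crank '[[[-3,-58,-14],[0,0,-8]],[[5,-58,-14],[0,0,-8]],[[13,-57,-14],[0,0,-8]],[[21,-55,-12],[0,0,-8]],[[29,-52,-10],[0,0,-8]]]' 50; python3 -m crank '[[[36,-48,0],[0,0,0]],[[36,-48,0],[0,0,0]],[[36,-48,0],[0,0,0]],[[36,-48,0],[0,0,0]],[[36,-48,0],[0,0,0]]]'; cat > go.py <<'E'
# tool-frame shift (mm) and turn needed to reach x y z [yaw deg]
from h import *
import sys
a=list(map(float,sys.argv[1:]));s=robot.state();R=Ro.from_euler("xyz",s["orientation"]).as_matrix()
yaw=np.degrees(s["orientation"][2]); d=R.T@(np.array(a[:3])-s["tool_pos"])*1000
print("t",round(s["time"],2),"tcp",s["tool_pos"],"yaw",yaw.round(2),"shift",d.round(1),"turn z",(yaw-a[3] if len(a)>3 else 0),"q7",s["joint_positions"][6].round(2))
E
python3 go.py .49 .40 .2 40
```

```text
time: 14.25
tool_pos: [0.5187, -0.1385, 0.1993]
orientation: [-3.141, 0.001, 0.702]
ft_force: [1.2, -0.1, 0.5]
width: 0.05
gripper_force: 0.0
time: 14.88
tool_pos: [0.5024, 0.1603, 0.199]
orientation: [3.141, 0.002, 0.697]
ft_force: [1.1, -0.0, -0.3]
width: 0.0503
gripper_force: 0.0
t 14.88 tcp [0.5024 0.1603 0.199 ] yaw 39.96 shift [ 144.4 -191.7   -1.3] turn z -0.0378885186506821 q7 -1.33
```

```bash
python3 -m crank '[[[36,-48,0],[0,0,0]],[[36,-48,0],[0,0,0]],[[36,-48,0],[0,0,0]],[[36,-48,0],[0,0,0]],[[0,0,0],[0,0,0]]]'; python3 -m crank '[[[0,0,0],[0,0,0]]]'; cat > rim.py <<'E'
# full rim circle from wrist: rim.py x y z R
from h import *
import sys
x,y,z,R=map(float,sys.argv[1:5]); f,ray,proj=cam("wrist")
if len(sys.argv)>5: cv2.imwrite(sys.argv[5],f)
q=np.argwhere(cv2.inRange(cv2.cvtColor(f,cv2.COLOR_BGR2HSV),*COL["blue"]))[:,::-1]
p=ray(q,z); k=abs(np.hypot(*(p-[x,y]).T)-R)<.012; q=q[k]
print("proj",proj([x,y,z]).round(),"px",k.sum(),"range",q.min(0),q.max(0),"all",circ(p[k]),"hull",circ(ray(cv2.convexHull(q.astype(np.int32)),z)))
E
python3 rim.py .536 .4297 .055 .054 pics/w6.png; python3 rim.py .372 .29 .06 .066
```

```text
time: 15.5
tool_pos: [0.4855, 0.4049, 0.1983]
orientation: [-3.136, 0.002, 0.709]
ft_force: [0.1, 0.2, -0.7]
width: 0.0501
gripper_force: 0.0
time: 15.62
tool_pos: [0.4898, 0.3982, 0.1985]
orientation: [3.141, 0.003, 0.699]
ft_force: [-0.6, -0.4, -1.3]
width: 0.05
gripper_force: 0.0
proj [262. 115.] px 2150 range [196  39] [328 174] all [0.5387 0.4323 0.0551] hull [0.5388 0.4325 0.0573]
proj [261. 323.] px 1165 range [195 261] [321 354] all [0.3746 0.2926 0.0672] hull [0.3758 0.2938 0.0693]
```

View pics/w6.png

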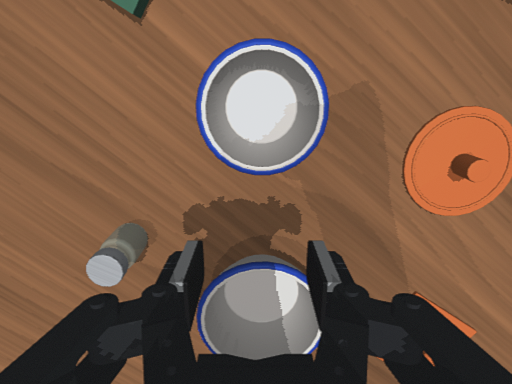

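The medium bowl's rim is fully visible at (262,107). The large bowl is at (262,310), half behind the gripper, and the medium lid is at (460,160). I'll re-measure now that the arm has settled.

```bash
python3 rim.py .536 .4297 .055 .054; python3 w.py lid .006 .630 .232; python3 -m crank '[[[-40,0,0],[0,0,0]],[[-55,0,0],[0,0,0]],[[-40,0,0],[0,0,0]],[[0,0,0],[0,0,0]],[[0,0,0],[0,0,0]]]';python3 -m crank '[[[0,0,0],[0,0,0]]]';python3 rim.py .372 .29 .06 .066;python3 rim.py .536 .4297 .055 .054;python3 go.py .37 .29 .2 40
```

```text
proj [260. 116.] px 2141 range [193  39] [325 174] all [0.5387 0.4324 0.0551] hull [0.5388 0.4326 0.0573]
tcp [0.4913 0.3967 0.1995] rpy [3.14   0.0009 0.6953] t 15.775 proj [457. 164.]
n 263 circ [0.6308 0.2329 0.0597] sq [0.6275 0.2352] (119.7740249633789, 112.01101684570312) 53.50461959838867
time: 16.45
tool_pos: [0.3881, 0.3116, 0.2004]
orientation: [3.14, -0.002, 0.696]
ft_force: [-1.3, 0.3, 0.5]
width: 0.05
gripper_force: 0.0
time: 16.58
tool_pos: [0.3876, 0.3127, 0.2001]
orientation: [-3.14, -0.001, 0.698]
ft_force: [0.2, -0.3, 0.3]
width: 0.0502
gripper_force: 0.0
proj [264. 206.] px 2038 range [189 128] [337 267] all [0.3739 0.2921 0.0671] hull [0.3743 0.2925 0.0693]
proj [265. -67.] px 635 range [222   0] [305  15] all [0.5459 0.4386 0.0649] hull [0.5365 0.4307 0.0559]
t 16.68 tcp [0.3871 0.313  0.1998] yaw 40.05 shift [-27.9   6.5  -0.2] turn z 0.051913496344432986 q7 -1.66
```

```bash
python3 go.py .6305 .2325 .13 40
```

```text
t 16.68 tcp [0.3871 0.313  0.1998] yaw 40.05 shift [134.5 218.3  69.5] turn z 0.051913496344432986 q7 -1.66
```

```bash
python3 -m crank '[[[20,35,0],[0,0,0]],[[31,50,0],[0,0,0]],[[31,50,10],[0,0,0]],[[31,50,20],[0,0,0]],[[21,33,38],[0,0,0]]]'; python3 -m crank '[[[0,0,0],[0,0,0]],[[0,0,0],[0,0,0]],[[0,0,0],[0,0,0]]]';python3 w.py lid .006 .630 .232;python3 go.py .6305 .2325 .011 40
```

```text
time: 17.3
tool_pos: [0.6337, 0.2305, 0.1308]
orientation: [3.141, -0.002, 0.696]
ft_force: [-0.2, 0.5, -0.1]
width: 0.0496
gripper_force: 0.0
time: 17.68
tool_pos: [0.629, 0.2336, 0.1335]
orientation: [3.141, -0.002, 0.701]
ft_force: [-0.1, 0.1, 0.2]
width: 0.0499
gripper_force: 0.0
tcp [0.629  0.2336 0.1335] rpy [ 3.1413 -0.002   0.7012] t 17.675 proj [258. 183.]
n 379 circ [0.6309 0.2323 0.0594] sq [0.6307 0.2325] (118.98430633544922, 118.86799621582031) 43.69639205932617
t 17.73 tcp [0.6292 0.2333 0.1336] yaw 40.16 shift [  0.2   1.4 122.6] turn z 0.16264745174058248 q7 -1.55
```

```bash
python3 -m crank '[[[1,1.5,45],[0,0,0]],[[0,0,45],[0,0,0]],[[0,0,20],[0,0,0]],[[0,0,10],[0,0,0]],[[0,0,0],[0,0,0]]]'; python3 -m crank '[[[0,0,2],[0,0,0]],[[0,0,0],[0,0,0]]]';python3 go.py .6309 .2323 .011 40
```

```text
time: 18.35
tool_pos: [0.6317, 0.2315, 0.0128]
orientation: [3.141, -0.001, 0.699]
ft_force: [-0.7, -0.3, -0.2]
width: 0.0498
gripper_force: 0.0
time: 18.6
tool_pos: [0.632, 0.2313, 0.011]
orientation: [3.141, -0.001, 0.699]
ft_force: [-0.2, 0.4, 0.7]
width: 0.0501
gripper_force: 0.0
t 18.6 tcp [0.632  0.2313 0.011 ] yaw 40.03 shift [-0.2 -1.4 -0. ] turn z 0.027055429018084 q7 -1.61
```

```bash
python3 -m crank '[[[0,0,0],[0,0,0]],[[0,0,0],[0,0,0]],[[0,0,0],[0,0,0]],[[0,0,-30],[0,0,0]],[[0,0,-55],[0,0,0]]]' 0 40;python3 -m crank '[[[0,0,-40],[0,0,0]],[[0,0,0],[0,0,0]]]';python3 go.py .5388 .4323 .136 40
```

```text
time: 19.23
tool_pos: [0.6293, 0.2297, 0.0925]
orientation: [-3.139, 0.006, 0.699]
ft_force: [1.1, -1.2, -1.2]
width: 0.0228
gripper_force: 39.3
time: 19.48
tool_pos: [0.6331, 0.2324, 0.1386]
orientation: [3.139, -0.006, 0.699]
ft_force: [1.2, -1.0, -1.8]
width: 0.023
gripper_force: 39.4
t 19.48 tcp [0.6331 0.2324 0.1386] yaw 40.03 shift [  56.4 -213.7    2.5] turn z 0.03282875353755088 q7 -1.55
```

```bash
python3 -m crank '[[[8,-30,0],[0,0,0]],[[15,-55,0],[0,0,0]],[[15,-55,0],[0,0,0]],[[12,-45,0],[0,0,0]],[[7,-28,0],[0,0,0]]]';python3 -m crank '[[[0,0,20],[0,0,0]],[[0,0,20],[0,0,0]],[[0,0,15],[0,0,0]],[[0,0,5],[0,0,0]],[[0,0,0],[0,0,0]]]';python3 -m crank '[[[0,0,0],[0,0,0]],[[0,0,0],[0,0,0]]]';python3 go.py .5388 .4323 .066 40
```

```text
time: 20.1
tool_pos: [0.5348, 0.4331, 0.1328]
orientation: [-3.14, 0.003, 0.703]
ft_force: [1.2, 0.3, -2.0]
width: 0.0233
gripper_force: 39.5
time: 20.72
tool_pos: [0.5383, 0.4302, 0.0745]
orientation: [-3.142, 0.001, 0.698]
ft_force: [0.3, 0.1, -1.9]
width: 0.0226
gripper_force: 39.5
time: 20.98
tool_pos: [0.5383, 0.4312, 0.0757]
orientation: [3.141, -0.001, 0.699]
ft_force: [-0.7, -0.7, -1.2]
width: 0.023
gripper_force: 39.5
t 20.98 tcp [0.5383 0.4312 0.0757] yaw 40.03 shift [ 1.1 -0.5  9.7] turn z 0.026504717550437817 q7 -1.91
```

```bash
python3 -m crank '[[[1,-0.5,4],[0,0,0]],[[0,0,3],[0,0,0]],[[0,0,1.5],[0,0,0]],[[0,0,0],[0,0,0]],[[0,0,0],[0,0,0]]]';python3 -m crank '[[[0,0,1],[0,0,0]],[[0,0,0.5],[0,0,0]],[[0,0,0],[0,0,0]]]'
```

```text
time: 21.6
tool_pos: [0.5384, 0.4319, 0.0663]
orientation: [3.142, 0.0, 0.699]
ft_force: [-0.3, 0.7, -0.6]
width: 0.0226
gripper_force: 39.4
time: 21.98
tool_pos: [0.5385, 0.432, 0.0661]
orientation: [3.141, -0.0, 0.699]
ft_force: [-2.2, -1.6, 4.9]
width: 0.0225
gripper_force: 40.1
```

```bash
python3 -m crank '[[[0,0,0],[0,0,0]],[[0,0,0],[0,0,0]],[[0,0,0],[0,0,0]],[[0,0,-15],[0,0,0]],[[0,0,-30],[0,0,0]]]' 50;python3 -m crank '[[[15,0,-35],[0,0,0]],[[0,0,0],[0,0,0]],[[0,0,0],[0,0,0]],[[0,0,0],[0,0,0]]]' 85;python3 arc.py .5388 .4323 .055 .057 .06
```

```text
time: 22.6
tool_pos: [0.5379, 0.4313, 0.1098]
orientation: [-3.141, 0.002, 0.699]
ft_force: [1.2, 0.1, 0.6]
width: 0.05
gripper_force: 0.0
time: 23.1
tool_pos: [0.5493, 0.4409, 0.1438]
orientation: [3.141, 0.002, 0.699]
ft_force: [-0.6, -0.4, -1.0]
width: 0.0851
gripper_force: 0.0
lid [0.5379 0.4328 0.0597]
blue px 0
```

```bash
python3 -m crank '[[[-50,0,0],[0,0,0]],[[-60,0,0],[0,0,0]],[[-30,0,0],[0,0,0]],[[0,0,0],[0,0,0]],[[0,0,0],[0,0,0]]]' 50;python3 arc.py .5388 .4323 .055 .057 .06;python3 go.py .3745 -.307 .2 0
```

```text
time: 23.78
tool_pos: [0.4434, 0.3515, 0.1449]
orientation: [3.141, -0.001, 0.698]
ft_force: [0.3, 0.6, 0.0]
width: 0.05
gripper_force: 0.0
lid [0.525  0.4219 0.0476]
blue px 0
t 23.82 tcp [0.4434 0.3518 0.1449] yaw 40.0 shift [-476.3  460.3  -55.6] turn z 40.00473620365337 q7 -1.83
```

```bash
python3 -m crank '[[[-27,54,-15],[0,0,0]],[[-27,54,-15],[0,0,0]],[[-27,54,-10],[0,0,0]],[[-27,54,-5],[0,0,0]],[[-27,54,0],[0,0,0]]]';python3 -m crank '[[[-27,54,0],[0,0,0]],[[-53,23,0],[0,0,0]],[[-53,23,0],[0,0,0]],[[-53,23,0],[0,0,0]],[[-53,23,0],[0,0,0]]]';python3 go.py .3745 -.307 .15 40
```

```text
time: 24.45
tool_pos: [0.5146, 0.0564, 0.1908]
orientation: [3.141, -0.002, 0.699]
ft_force: [1.0, -0.3, 0.3]
width: 0.05
gripper_force: 0.0
time: 25.08
tool_pos: [0.424, -0.2093, 0.1902]
orientation: [3.141, -0.001, 0.7]
ft_force: [1.1, -1.4, 0.6]
width: 0.0502
gripper_force: 0.0
t 25.07 tcp [ 0.424  -0.2093  0.1902] yaw 40.08 shift [-100.8   42.9   40.2] turn z 0.08320982478011985 q7 -0.46
```

```bash
python3 -m crank '[[[-50,21,0],[0,0,0]],[[-35,15,20],[0,0,0]],[[-16,7,20],[0,0,0]],[[0,0,0],[0,0,0]],[[0,0,0],[0,0,0]]]';python3 w.py lid .006 .3745 -.307;python3 go.py .3745 -.307 .011 40
```

```text
time: 25.7
tool_pos: [0.3758, -0.3047, 0.1505]
orientation: [3.141, -0.001, 0.701]
ft_force: [1.1, -0.2, -0.2]
width: 0.0503
gripper_force: 0.0
tcp [ 0.3758 -0.3047  0.1505] rpy [ 3.1411 -0.0011  0.7006] t 25.7 proj [257. 180.]
n 431 circ [ 0.3756 -0.306   0.0714] sq [ 0.3756 -0.306 ] (143.0546417236328, 142.94578552246094) 73.91653442382812
t 25.75 tcp [ 0.3759 -0.3047  0.1508] yaw 40.17 shift [ -2.7   0.7 139.8] turn z 0.16989871572231863 q7 -0.26
```

```bash
python3 -m crank '[[[-1,1,45],[0,0,0]],[[0,0,50],[0,0,0]],[[0,0,30],[0,0,0]],[[0,0,12],[0,0,0]],[[0,0,0],[0,0,0]]]'; python3 -m crank '[[[0,0,2],[0,0,0]],[[0,0,0],[0,0,0]]]';python3 go.py .3756 -.306 .011 40
```

```text
time: 26.38
tool_pos: [0.3749, -0.3066, 0.0134]
orientation: [3.141, -0.0, 0.7]
ft_force: [0.0, -0.2, 0.2]
width: 0.0503
gripper_force: 0.0
time: 26.62
tool_pos: [0.3748, -0.3076, 0.012]
orientation: [3.139, 0.0, 0.699]
ft_force: [0.4, -0.2, 0.8]
width: 0.0502
gripper_force: 0.0
t 26.62 tcp [ 0.3748 -0.3076  0.012 ] yaw 40.03 shift [ 1.6 -0.7  1. ] turn z 0.0348808711924633 q7 -0.37
```

```bash
python3 -m crank '[[[1.5,-0.5,1],[0,0,0]],[[0,0,0],[0,0,0]]]'; python3 -m crank '[[[0,0,0],[0,0,0]],[[0,0,0],[0,0,0]],[[0,0,0],[0,0,0]],[[0,0,-30],[0,0,0]],[[0,0,-50],[0,0,0]]]' 0 40;python3 -m crank '[[[20,-8,-50],[0,0,0]],[[45,-19,-20],[0,0,0]],[[53,-22,0],[0,0,0]],[[53,-22,0],[0,0,0]],[[53,-22,0],[0,0,0]]]';python3 -m crank '[[[53,-22,0],[0,0,0]],[[30,-30,0],[0,0,0]],[[11,-53,0],[0,0,0]],[[11,-53,0],[0,0,0]],[[11,-53,0],[0,0,0]]]'; python3 go.py .374 .292 .15 40
```

```text
time: 26.88
tool_pos: [0.3751, -0.3056, 0.0102]
orientation: [3.141, 0.0, 0.699]
ft_force: [0.5, 0.0, 0.2]
width: 0.0501
gripper_force: 0.0
time: 27.5
tool_pos: [0.3731, -0.3041, 0.0887]
orientation: [-3.136, 0.0, 0.699]
ft_force: [-0.5, -0.5, -2.4]
width: 0.0227
gripper_force: 39.5
time: 28.12
tool_pos: [0.4867, -0.0888, 0.1596]
orientation: [3.141, 0.001, 0.698]
ft_force: [1.5, -0.4, -1.7]
width: 0.0226
gripper_force: 39.6
time: 28.75
tool_pos: [0.4383, 0.1472, 0.1593]
orientation: [-3.141, 0.001, 0.699]
ft_force: [1.8, 0.1, -1.4]
width: 0.0228
gripper_force: 39.6
t 28.75 tcp [0.4383 0.1472 0.1593] yaw 40.03 shift [  43.9 -152.2    9.3] turn z 0.02933857063497669 q7 -1.24
```

```bash
python3 -m crank '[[[16,-55,0],[0,0,0]],[[15,-52,0],[0,0,0]],[[9,-30,0],[0,0,0]],[[4,-15,20],[0,0,0]],[[0,0,30],[0,0,0]]]';python3 -m crank '[[[0,0,20],[0,0,0]],[[0,0,8],[0,0,0]],[[0,0,0],[0,0,0]],[[0,0,0],[0,0,0]]]'; python3 go.py .374 .2922 .071 40
```

```text
time: 29.38
tool_pos: [0.3752, 0.2922, 0.1097]
orientation: [3.141, -0.002, 0.701]
ft_force: [0.5, -1.1, -2.2]
width: 0.0224
gripper_force: 39.6
time: 29.88
tool_pos: [0.3762, 0.2909, 0.0826]
orientation: [3.141, -0.001, 0.698]
ft_force: [-0.1, -0.5, -1.1]
width: 0.0228
gripper_force: 39.5
t 29.88 tcp [0.3762 0.2909 0.0826] yaw 40.02 shift [-0.8 -2.4 11.6] turn z 0.018646348742230145 q7 -1.78
```

```bash
python3 -m crank '[[[-1,-2.5,5],[0,0,0]],[[0,0,4],[0,0,0]],[[0,0,1],[0,0,0]],[[0,0,0],[0,0,0]],[[0,0,0],[0,0,0]]]';python3 -m crank '[[[0,0,1],[0,0,0]],[[0,0,0.5],[0,0,0]],[[0,0,0],[0,0,0]]]'
```

```text
time: 30.5
tool_pos: [0.3734, 0.2919, 0.072]
orientation: [3.141, -0.0, 0.699]
ft_force: [-0.0, 0.4, -1.4]
width: 0.0226
gripper_force: 39.5
time: 30.88
tool_pos: [0.3732, 0.2918, 0.0703]
orientation: [3.142, 0.0, 0.699]
ft_force: [0.8, -0.6, -2.2]
width: 0.0229
gripper_force: 39.5
```

```bash
python3 -m crank '[[[0,0,0.6],[0,0,0]],[[0,0,0],[0,0,0]],[[0,0,0],[0,0,0]]]'
```

```text
time: 31.25
tool_pos: [0.3733, 0.2918, 0.0702]
orientation: [3.141, 0.0, 0.699]
ft_force: [-2.3, -1.3, 6.0]
width: 0.0224
gripper_force: 40.1
```

Contact. Release, rise, check for blue rim, then move on to the square lid.

```bash
python3 -m crank '[[[0,0,0],[0,0,0]],[[0,0,0],[0,0,0]],[[0,0,0],[0,0,0]],[[0,0,-15],[0,0,0]],[[0,0,-30],[0,0,0]]]' 50;python3 -m crank '[[[15,0,-40],[0,0,0]],[[0,0,0],[0,0,0]],[[0,0,0],[0,0,0]],[[0,0,0],[0,0,0]]]' 85;python3 arc.py .3738 .292 .06 .069 .072;python3 go.py .447 .0866 .17 40
```

```text
time: 31.88
tool_pos: [0.3725, 0.2917, 0.1152]
orientation: [-3.14, 0.002, 0.699]
ft_force: [-0.3, -0.5, 0.4]
width: 0.0504
gripper_force: 0.0
time: 32.38
tool_pos: [0.384, 0.3009, 0.154]
orientation: [-3.142, 0.002, 0.699]
ft_force: [-0.3, -0.6, 0.0]
width: 0.0849
gripper_force: 0.0
lid [0.3729 0.2928 0.0714]
blue px 0
t 32.42 tcp [0.384  0.3009 0.1539] yaw 40.04 shift [-89.7 204.6 -15.9] turn z 0.041517126289633666 q7 -1.7
```

```bash
python3 -m crank '[[[-22,51,-10],[0,0,6.5]],[[-16,54,-6],[0,0,6.5]],[[-8,54,0],[0,0,6.5]],[[0,48,0],[0,0,6.5]],[[0,0,0],[0,0,6.5]]]' 50;python3 -m crank '[[[0,0,0],[0,0,0]],[[0,0,0],[0,0,0]]]';python3 w.py lidsq .006 .447 .0866 pics/w7.png;python3 go.py .447 .0866 .17 6.3
```

```text
time: 33.05
tool_pos: [0.4519, 0.0932, 0.1699]
orientation: [3.141, 0.002, 0.12]
ft_force: [0.1, 1.1, -0.3]
width: 0.05
gripper_force: 0.0
time: 33.3
tool_pos: [0.4509, 0.0985, 0.1704]
orientation: [-3.141, 0.001, 0.135]
ft_force: [1.0, -0.3, -0.3]
width: 0.0502
gripper_force: 0.0
tcp [0.4509 0.0985 0.1704] rpy [-3.1415  0.0008  0.1348] t 33.3 proj [268. 176.]
n 409 circ [0.4479 0.088  0.0578] sq [0.4477 0.088 ] (104.33718872070312, 104.08311462402344) 6.105071544647217
t 33.35 tcp [0.451  0.0985 0.1706] yaw 7.72 shift [-5.6 11.3  0.6] turn z 1.4162992449614489 q7 -1.68
```

View pics/w7.png

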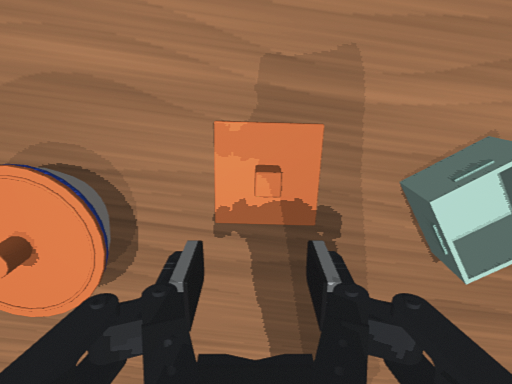

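The square lid is at (268,172), nearly aligned with the tool. The container is at (460,205). The large bowl with its lid is on the left, and its rim shows only at a grazing angle. I'll look at the container before gripping.

```bash
python3 -m crank '[[[-15,50,-10],[0,0,0]],[[-10,62,-10],[0,0,0]],[[-5,62,-10],[0,0,0]],[[0,25,0],[0,0,0]],[[0,0,0],[0,0,0]]]' 50;python3 -m crank '[[[0,0,0],[0,0,0]],[[0,0,0],[0,0,0]],[[0,0,0],[0,0,0]]]';python3 w.py box .06 .4455 -.109 pics/w8.png
```

```text
time: 33.98
tool_pos: [0.4478, -0.1026, 0.2002]
orientation: [-3.14, 0.0, 0.13]
ft_force: [0.4, 0.5, -0.3]
width: 0.0502
gripper_force: 0.0
time: 34.35
tool_pos: [0.4479, -0.1007, 0.2005]
orientation: [3.141, 0.0, 0.134]
ft_force: [-0.4, 0.7, 0.4]
width: 0.05
gripper_force: 0.0
tcp [ 0.4479 -0.1007  0.2005] rpy [3.1413 0.0002 0.1337] t 34.35 proj [265. 181.]
n 345 circ [ 0.4516 -0.1089  0.0526] sq [ 0.4521 -0.1094] (97.18775939941406, 93.59756469726562) 37.94480514526367
```

View pics/w8.png

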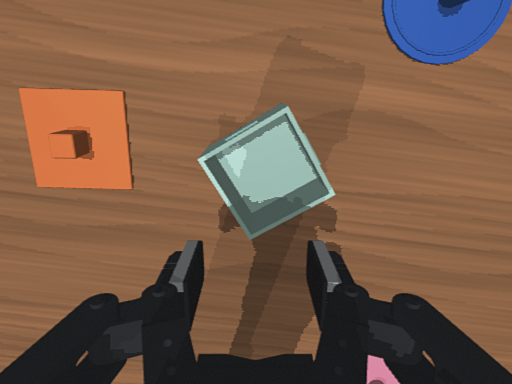

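The container's rim corners are near (199,160), (288,106), (334,193) and (252,238). Its outer wall shows at upper left and widens the mask, so I'll isolate the lighter rim.

```bash
python3 - <<'E'
from h import *
f,ray,proj=cam("wrist"); h=cv2.cvtColor(f,cv2.COLOR_BGR2HSV)
for a in((198,159),(288,106),(334,193),(252,238)): print(ray(a,.06))
c=ray([(198,159),(288,106),(334,193),(252,238)],.06);print("mean",c.mean(0),"edges",np.linalg.norm(c-np.roll(c,1,0),axis=1),"ang",np.degrees(np.arctan2(*(c-np.roll(c,1,0)).T[::-1]))%90)
print("V across upper-left wall:",[ (x,tuple(map(int,h[y,x]))) for x,y in zip(range(232,252),range(118,158,2))])
for v in(110,120,130,140,150):
    m=cv2.inRange(h,(60,15,v),(95,140,255)); m[:90]=0;m[250:]=0;m[:,:190]=0;m[:,345:]=0
    q=np.argwhere(m)[:,::-1]; print(v,*square(ray(cv2.convexHull(q.astype(np.int32)),.06)))
E
```

```text
[[ 0.458  -0.0467]]
[[ 0.5142 -0.1191]]
[[ 0.4427 -0.1742]]
[[ 0.3869 -0.1049]]
mean [ 0.4505 -0.1112] edges [0.0918 0.0916 0.0902 0.089 ] ang [39.2969 37.832  37.6612 38.8456]
V across upper-left wall: [(232, (13, 128, 128)), (233, (13, 126, 130)), (234, (13, 126, 119)), (235, (13, 126, 121)), (236, (13, 130, 118)), (237, (13, 107, 114)), (238, (83, 58, 102)), (239, (82, 56, 172)), (240, (80, 44, 180)), (241, (80, 43, 195)), (242, (80, 44, 138)), (243, (80, 44, 121)), (244, (81, 41, 117)), (245, (80, 44, 178)), (246, (81, 44, 192)), (247, (81, 45, 191)), (248, (81, 44, 191)), (249, (80, 44, 191)), (250, (81, 44, 191)), (251, (81, 44, 191))]
110 [ 0.4516 -0.1097] (95.74927520751953, 93.72727966308594) 37.73344421386719
120 [ 0.4515 -0.1098] (95.6277847290039, 93.65904235839844) 37.86043930053711
130 [ 0.4514 -0.1098] (95.44493865966797, 93.72727966308594) 37.73344421386719
140 [ 0.4514 -0.1098] (95.44493865966797, 93.72727966308594) 37.73344421386719
150 [ 0.4511 -0.1098] (95.1898193359375, 93.10894012451172) 37.94429397583008
```

```bash
python3 -m crank '[[[10,-50,20],[0,0,1.6]],[[10,-60,20],[0,0,0]],[[5,-55,20],[0,0,0]],[[0,-22,30],[0,0,0]],[[0,0,0],[0,0,0]]]';python3 -m crank '[[[0,0,0],[0,0,0]],[[0,0,0],[0,0,0]]]';python3 go.py .4477 .088 .011 6.1
```

```text
time: 35.08
tool_pos: [0.4497, 0.0873, 0.1095]
orientation: [-3.14, 0.004, 0.108]
ft_force: [0.3, -0.4, 0.4]
width: 0.0499
gripper_force: 0.0
time: 35.33
tool_pos: [0.4529, 0.084, 0.112]
orientation: [3.141, -0.002, 0.101]
ft_force: [-0.1, -0.4, 0.2]
width: 0.0497
gripper_force: 0.0
t 35.33 tcp [0.4529 0.084  0.112 ] yaw 5.78 shift [ -5.   -4.6 101. ] turn z -0.3162243574156296 q7 -1.76
```

```bash
python3 -m crank '[[[-4.5,-4,35],[0,0,-0.3]],[[0,0,40],[0,0,0]],[[0,0,18],[0,0,0]],[[0,0,0],[0,0,0]],[[0,0,0],[0,0,0]]]';python3 w.py lidsq .006 .4477 .088 | tail -1;python3 go.py .4477 .088 .011 6.1
```

```text
time: 35.95
tool_pos: [0.4482, 0.0885, 0.0192]
orientation: [3.141, -0.002, 0.108]
ft_force: [1.0, -0.3, -0.0]
width: 0.05
gripper_force: 0.0
n 844 circ [0.4514 0.0884 0.054 ] sq [0.4478 0.0879] (104.80069732666016, 103.85099029541016) 6.1848297119140625
t 36.0 tcp [0.4483 0.0885 0.0193] yaw 6.17 shift [-0.7  0.4  8.3] turn z 0.07248514814026485 q7 -1.93
```

```bash
python3 -m crank '[[[-0.5,0.5,5],[0,0,0]],[[0,0,3],[0,0,0]],[[0,0,0],[0,0,0]]]';python3 -m crank '[[[0,0,0],[0,0,0]],[[0,0,0],[0,0,0]],[[0,0,0],[0,0,0]],[[0,0,-30],[0,0,0]],[[0,0,-50],[0,0,-10.5]]]' 0 40;python3 -m crank '[[[0,0,-40],[0,0,-10.6]],[[0,0,0],[0,0,-10.6]],[[-20,26,0],[0,0,0]],[[-37,49,0],[0,0,0]],[[-37,49,0],[0,0,0]]]';python3 -m crank '[[[-20,27,0],[0,0,0]],[[0,0,0],[0,0,0]],[[0,0,0],[0,0,0]]]';python3 go.py .451 -.1103 .071 37.8
```

```text
time: 36.38
tool_pos: [0.4463, 0.0882, 0.0099]
orientation: [3.141, 0.0, 0.109]
ft_force: [0.5, 0.9, -0.5]
width: 0.0503
gripper_force: 0.0
time: 37.0
tool_pos: [0.4447, 0.0882, 0.0895]
orientation: [-3.139, 0.004, 0.297]
ft_force: [0.5, -1.1, 0.6]
width: 0.0229
gripper_force: 40.0
time: 37.62
tool_pos: [0.4483, -0.0687, 0.1301]
orientation: [3.14, 0.0, 0.663]
ft_force: [1.4, 0.1, -0.1]
width: 0.0232
gripper_force: 40.1
time: 38.0
tool_pos: [0.4492, -0.0998, 0.1298]
orientation: [-3.141, -0.0, 0.663]
ft_force: [-0.2, 0.8, -1.3]
width: 0.0237
gripper_force: 40.1
t 38.0 tcp [ 0.4492 -0.0998  0.1298] yaw 37.97 shift [-5.   9.4 58.8] turn z 0.17449804456937557 q7 -0.76
```

```bash
python3 -m crank '[[[-6,9.5,5],[0,0,0]],[[0,0,25],[0,0,0]],[[0,0,15],[0,0,0]],[[0,0,4],[0,0,0]],[[0,0,0],[0,0,0]]]';python3 -m crank '[[[0,0,0],[0,0,0]],[[0,0,0],[0,0,0]]]';python3 go.py .4499 -.1112 .070 37.8
```

```text
time: 38.62
tool_pos: [0.4507, -0.1118, 0.0811]
orientation: [-3.141, -0.0, 0.663]
ft_force: [0.1, 0.6, -0.5]
width: 0.0234
gripper_force: 40.1
time: 38.88
tool_pos: [0.451, -0.1122, 0.0816]
orientation: [3.14, -0.0, 0.662]
ft_force: [-0.1, -0.5, -0.3]
width: 0.0234
gripper_force: 40.1
t 38.88 tcp [ 0.451  -0.1122  0.0816] yaw 37.93 shift [-0.2 -1.5 11.6] turn z 0.12971350593781494 q7 -0.81
```

```bash
python3 -m crank '[[[0,-1.5,5],[0,0,0]],[[0,0,4],[0,0,0]],[[0,0,1.5],[0,0,0]],[[0,0,0],[0,0,0]],[[0,0,0],[0,0,0]]]';python3 -m crank '[[[0,0,0.7],[0,0,0]],[[0,0,0],[0,0,0]],[[0,0,0],[0,0,0]]]';
```

```text
time: 39.5
tool_pos: [0.4497, -0.1109, 0.0705]
orientation: [3.141, -0.0, 0.662]
ft_force: [-0.3, 0.4, -0.9]
width: 0.0237
gripper_force: 40.0
time: 39.88
tool_pos: [0.4498, -0.1109, 0.0702]
orientation: [3.141, 0.0, 0.662]
ft_force: [-0.9, 0.4, 6.1]
width: 0.0233
gripper_force: 40.9
```

Contact at 6 N. Release, rise and look.

```bash
python3 -m crank '[[[0,0,0],[0,0,0]],[[0,0,0],[0,0,0]],[[0,0,0],[0,0,0]],[[0,0,-15],[0,0,0]],[[0,0,-30],[0,0,0]]]' 50;python3 -m crank '[[[0,0,-45],[0,0,0]],[[-20,0,-40],[0,0,0]],[[0,0,0],[0,0,0]],[[0,0,0],[0,0,0]]]' ;python3 w.py lidsq .066 .451 -.1103 pics/w9.png
```

```text
time: 40.5
tool_pos: [0.4489, -0.1105, 0.1153]
orientation: [-3.14, 0.0, 0.662]
ft_force: [0.8, -0.3, 0.8]
width: 0.05
gripper_force: 0.0
time: 41.0
tool_pos: [0.4337, -0.123, 0.1999]
orientation: [3.141, 0.0, 0.662]
ft_force: [0.5, 0.4, -0.9]
width: 0.05
gripper_force: 0.0
tcp [ 0.4337 -0.123   0.1999] rpy [3.1409 0.0003 0.6619] t 41.0 proj [257. 157.]
n 468 circ [ 0.4507 -0.1089  0.0578] sq [ 0.4502 -0.1093] (103.58832550048828, 104.37263488769531) 37.95672607421875
```

View pics/w9.png

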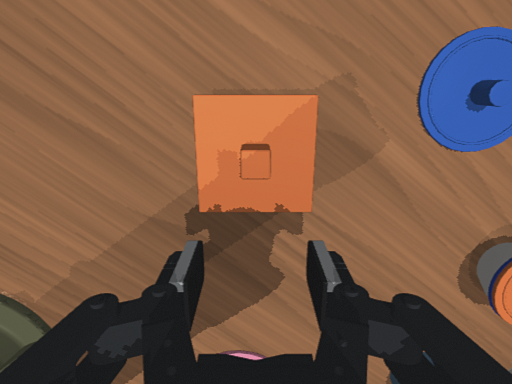

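The square lid lies centred at (255,153), angle 37.96° against the container's 37.8°. One last look at the small bowl from the inner side.

```bash
python3 -m crank '[[[-38,45,10],[0,0,0]],[[-40,46,10],[0,0,0]],[[-40,46,10],[0,0,0]],[[-40,46,10],[0,0,0]],[[-36,42,10],[0,0,0]]]';python3 -m crank '[[[0,0,0],[0,0,0]],[[0,0,0],[0,0,0]],[[0,0,0],[0,0,0]]]' ;python3 arc.py .5203 -.4325 .05 .045 .048;python3 - <<'E'
from h import *
f,ray,proj=cam("top");cv2.imwrite("pics/top9.png",f)
for c in blobs(f,"orange",600): 
    m=c.reshape(-1,2).mean(0).round()
    if cv2.contourArea(c)<4000: print(m,circ(ray(c,.06)))
s=robot.state();print(s["time"],s["tool_pos"])
E
```

```text
time: 41.68
tool_pos: [0.4187, -0.421, 0.1476]
orientation: [-3.139, -0.0, 0.662]
ft_force: [0.5, -0.5, 1.2]
width: 0.0499
gripper_force: 0.0
time: 42.05
tool_pos: [0.4201, -0.4179, 0.1497]
orientation: [-3.141, -0.0, 0.665]
ft_force: [-0.1, -0.6, 0.9]
width: 0.05
gripper_force: 0.0
lid [ 0.5203 -0.4312  0.0476]
blue px 0
42.15 [ 0.4199 -0.4185  0.1502]
```

View pics/top9.png

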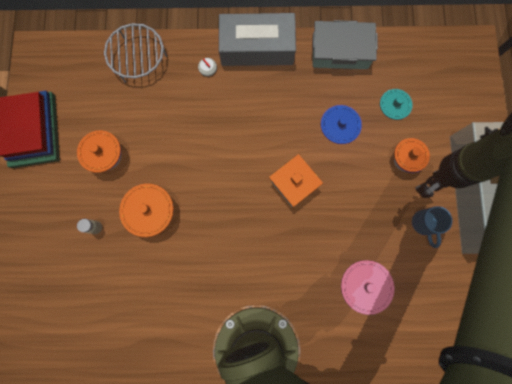

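All four lids are on their dishes: (99,152), (147,211), (297,181) and (411,155). The blue (341,124), turquoise (397,104) and pink (368,288) lids have not moved, and the gripper is touching nothing. Handing in.

```bash
python3 -m crank '[[[0,0,0],[0,0,0]],[[0,0,0],[0,0,0]]]'; python3 -c "
from rig import robot;print(robot.job_done())"
```

```text
time: 42.4
tool_pos: [0.4192, -0.4197, 0.1502]
orientation: [3.141, 0.0, 0.662]
ft_force: [-0.5, -0.4, -0.3]
width: 0.0499
gripper_force: 0.0
the job is handed in; nothing more can be done
None
```

I put all four orange lids on their matching dishes, left the blue, turquoise and pink lids alone, and handed the job in at 42 s; the small lid was first set about 4–5 mm off centre, so I gripped it again and shifted it.

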